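Ruler out of the jammed drawer

ROBOT

A 6-joint arm with a two-finger parallel gripper is mounted at the origin on the work surface. World frame = base frame: x ahead of the robot, y to its left, z up, the work surface at z = 0. Lengths are in mm, angles in degrees, forces in N, time in s.
With the tool pointing down it reaches from about 325 to 850 mm from the base axis. Payload 15.5 kg.
Tool frame: the origin (TCP) lies midway between the tips of the shut fingers; the grasp point (between the pads) lies 19 mm behind it; z points along the fingers, y is the line along which they close (so a half turn about z gives the same grasp; the last joint's range is limited). The gripper opens to 91 mm and grips with 3 to 60 N. Pads are 32 mm wide; open, the fingers measure 118 mm over their backs; the gripper's body (76 mm by 178 mm) begins 60 mm behind the grasp point.
Start: joints at [-75.029, 28.281, 77.091, -0, 74.628, -5.472], TCP at [218.3, -585.638, 213.915] pointing down, gripper open.
Joint ranges: [-166.48, 166.48], [-47.26, 123.95], [12.59, 153.08], [-70.14, 250.14], [6.76, 159.57], [-176.63, 176.63]. Speed limits (degrees/s): [108.29, 108.29, 147.25, 172.46, 172.46, 172.46].

INTERFACE

Orientations are given as a 3x3 rotation matrix whose columns are the frame's x, y, z axes.
In Python, from cell import arm, viewer, ticket gives the robot as it stands.
- The arm moves only by the tool servo_tool, never from a script. Its argument "rows" is a list of rows, each a list of 6 numbers: the shift along the tool's x, y, z in mm, then the turn, a rotation vector about the tool's x, y, z in rad. In form: [[tx, ty, tz, rx, ry, rz], ...]. A call has exactly 10 rows; each row shifts and turns the commanded pose from where the row before left it, along the tool's axes as they then stand; what a row does not reach is not made up. A row lasts 1/10 s, in which the tool goes at most 50 mm and 8.59 degrees, less where a joint would pass 70% of its speed; a pose out of reach is approached as far as the arm can. A call is refused whole if a number of a shift passes 50 or a number of a turn 0.15, either way. A call with a gripper value outside its range is refused whole. "grip" is the opening, from 0 (shut) to 1 (fully open), set as the call begins (left out, the last holds). The fingers move at their own pace and stop on an object; the grip force is fixed at half the most. Time passes only in rows, so rows that do not move let the fingers close, or fill a call up. It gives the time, the measured TCP pose, the force, the opening and the grip force at its end, in the units of the state.
- arm.read_state(): the state, without advancing time (a new reading comes with each control period).
- viewer.get_image(name): name is "scene" or "top" or "wrist"; returns the picture (480x640x3 uint8, red, green, blue); there is no depth.
- viewer.camera_model(name): a dict with "fovy" (degrees; the focal length in pixels is half the picture's height over the tangent of half this angle, whatever the lens; pixels are square), "cx", "cy" (the principal point, pixels), "world_from_camera" (4x4, takes a point from camera to world coordinates). Camera axes: x right, y up, looking along -z (the intrinsics and any distortion apply to the point x, -y, -z); pixel columns grow to the right and rows downward; lengths in mm; the calibration is good to about 2 mm. The wrist camera is an equidistant fisheye: a pixel r from the principal point sees the ray r / f radians off the axis. A picture is of the moment at which its call begins: read the wrist's pose just before it. camera_model takes no time and is no camera call; for the wrist camera it gives the pose at the moment of the call.
- ticket.job_done(): hands the job in; it is judged then, once.
The state is a dict: "clock": time; "joint_pos": joint angles; "joint_vel": joint speeds; "tau": joint torques, N m; "eef_pos": TCP position; "ee_rot": TCP orientation; "contact_force": force on the tool from outside, world axes, zero at the start; "moment": the same for the moment, N m; "width": finger opening in mm; "grip_force": force on a finger pad.
Only numpy, scipy, OpenCV 4.12 (cv2) and the standard library are available. Lean on these libraries where they do the work, as an engineer would, in place of code of your own. Each camera call takes 0.05 s, during which the arm holds its last target. There are 200 camera calls.

TASK

The drawer of the grey desktop drawer unit is jammed part-way open and the wooden ruler lying in it is longer than the gap, so take the ruler by its open end, tilt it and draw it out slantwise over the drawer's front. Finish while still holding it in the gripper, still and level or slanted as you like, with the whole ruler out beyond the drawer's front panel, no part of it over the drawer, every part at least 10 cm above the desk and nothing but the gripper touching it. Leave the bottle, the mug and the stapler where they are.

Things in the scene. Friction and masses are not known exactly. Their poses are not given: they have to be found in the camera images.
- unit: grey steel desktop drawer unit, fixed. Origin on the desk under the middle of the carcass's front edge; the drawer opens towards its -y, +y is the back, x across, z up. Carcass: roofed closed box 280 wide (x), y 0 to +240, 108 high, roof slab 22 thick. The drawer is jammed and cannot move; only its part from y -150 to 0 is open above, the rest is under the roof.
- drawer_floor (a point): point on the flat upper face of the drawer's floor, 12 above the desk, middle of the open part (unit y -75, x 0). Inside, the drawer runs in the unit frame from y -150 (front panel) to +190 (back wall, hidden), x -120 to +120; side walls are 6 thick and end 77 above the desk.
- panel_top (a point): middle of the upper outer edge of the drawer's front panel (unit y -162, z 77). The panel is 12 thick and 276 wide; a steel bar handle 100 wide stands out 22 in front of it, 45 above the desk.
- roof_edge (a point): middle of the lower front edge of the carcass roof (unit y 0, z 86): the ruler must pass under this edge and over the front panel
- ruler: straight wooden ruler, 300 long (its y), 30 wide (x), 10 thick (z), about 60 g, dark tick marks on its upper face. It starts flat and loose on the drawer floor within 0.12 rad of the unit's y axis, near end in the open part up to 30 behind the front panel, far end under the roof. Origin: centre of its underside.
- ruler_near (a point): centre of the ruler's end face at its -y end, the end lying in the open part of the drawer at the start; half way up its thickness (5 above the underside)
- ruler_far (a point): centre of the ruler's other end face (+y end), under the roof at the start; half way up its thickness
- bottle: bystander: closed bottle, 60 diameter, 170 high, standing on the desk beside the drawer on the unit's +x side. Origin: centre of its base, z up
- mug: bystander: white mug, 76 diameter, 90 high, standing on the unit's roof. Origin: centre of its base
- stapler: bystander: black stapler, 130 long, 36 wide, about 60 high, on the desk in front of the unit and off to its +x side. Origin: centre of its underside

How it is judged:
By the outcome, as a careful person would: the job done as asked, in the order asked, and still so for the second after the job is handed in, while the arm keeps its last pose, push and grip.
It also fails if it takes over 40 s, if anything falls off the work surface, if the arm or the gripper's body presses on something with over 40 N, if the wrist force passes 120 N, or if a joint passes its speed limit or range.

## Working session

There is one attempt and no reset: what is moved stays moved. The work goes in short steps, Python scripts to look and compute and a tool call to move; the robot and the scene stay as the last step left them, time stands still between calls to the robot, and variables do not carry over. Pictures are saved under pics/ and viewed, at most 10 in all, crops included, and the job is handed in when it is done.

Besides the shell and the picture viewer there is one more tool, called as a command line: name --pt "numbers of a row" for each row, then --argument value for the rest. servo_tool: Moves the arm, as the interface text tells. Its arguments: {"type":"object","properties":{"rows":{"type":"array"},"grip":{"type":"number"}},"required":["rows"]}

```bash
mkdir -p pics; cat > h.py <<'E'
import numpy as np, cv2
from cell import arm, viewer, ticket
def snap(n,f):
    m=viewer.camera_model(n); im=viewer.get_image(n); cv2.imwrite(f'pics/{f}.png',im[:,:,::-1]); return m
E
python3 - <<'E'
from h import *
for n in ("scene","top"):
    m=snap(n,n+"1"); print({k:(np.round(v,3).tolist() if k=="world_from_camera" else v) for k,v in m.items()})
print(arm.read_state())
E
```

```text
{'fovy': 57.2349078038485, 'cx': 323.9038295456216, 'cy': 236.19724473730005, 'world_from_camera': [[-0.626, -0.582, 0.519, 960.114], [0.78, -0.47, 0.414, 436.782], [0.003, 0.664, 0.748, 578.68], [0.0, 0.0, 0.0, 1.0]]}
{'fovy': 57.30175550608973, 'cx': 326.8733092353537, 'cy': 241.3958456800668, 'world_from_camera': [[-0.012, 0.992, -0.125, 522.92], [-1.0, -0.015, -0.025, 133.308], [-0.027, 0.124, 0.992, 774.806], [0.0, 0.0, 0.0, 1.0]]}
{'clock': 0.1, 'joint_pos': array([-7.50304592e+01,  2.83097275e+01,  7.71220940e+01, -7.66059971e-04,
        7.46282665e+01, -5.47293951e+00]), 'joint_vel': array([-0.05487484, -0.12420526, -0.12598164,  0.0122352 ,  0.00690074,
       -0.01411489]), 'tau': array([ 1.76333753e-03, -8.80239916e+01, -3.82545161e+01,  7.10022147e-02,
        4.82665468e-02, -7.32949070e-05]), 'eef_pos': array([ 218.19368276, -585.32801556,  213.42401016]), 'ee_rot': array([[ 9.37022065e-01,  3.49270052e-01, -2.83348535e-04],
       [ 3.49270156e-01, -9.37021525e-01,  1.00981450e-03],
       [ 8.71942883e-05, -1.04518366e-03, -9.99999450e-01]]), 'contact_force': array([-1.23155643,  0.64054828, -0.75880485]), 'moment': array([ 0.00820167, -0.0097718 , -0.01604046]), 'grip_force': 0.0, 'width': 91.23907215823543}
```

View pics/scene1.png

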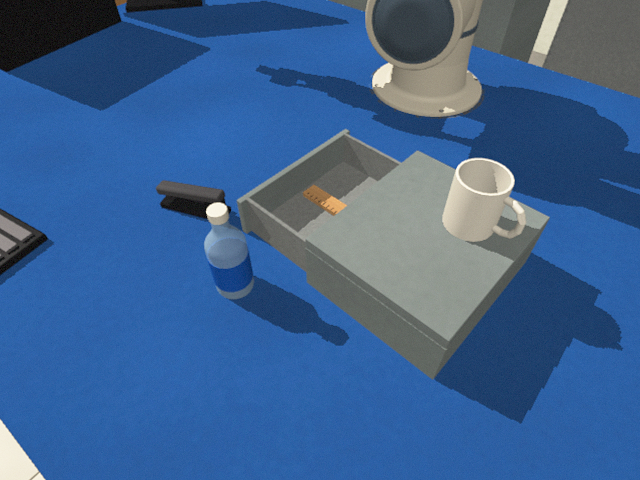

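View pics/top1.png

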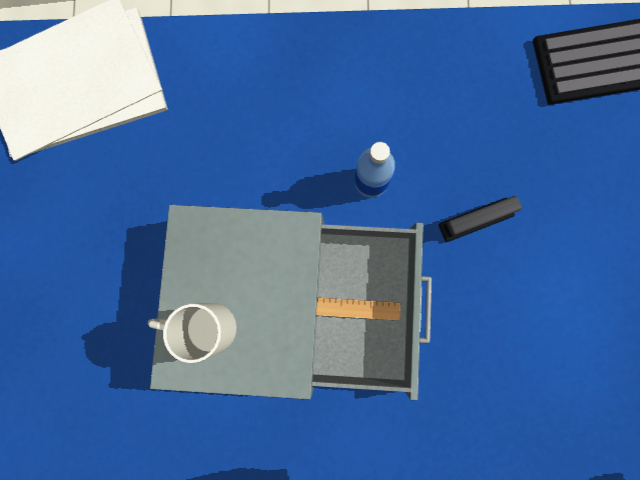

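The top view shows the unit with the drawer opening to the image right (world −y). The roof corners are at about (322,213), (310,399), (170,206) and (151,389), and the panel's top edge runs from (422,224) to (417,399). The ruler's near end is at (400,311) and meets the roof edge near (317,307). The scene view agrees, with the bottle and stapler on the +x side.

```bash
cat >> h.py <<'E'
def ray(m,uv):
    f=240/np.tan(np.radians(m['fovy']/2)); T=np.array(m['world_from_camera'])
    d=T[:3,:3]@np.array([(uv[0]-m['cx'])/f,-(uv[1]-m['cy'])/f,-1]); return T[:3,3],d
def onz(m,uv,z):
    o,d=ray(m,uv); return o+d*(z-o[2])/d[2]
def proj(m,p):
    f=240/np.tan(np.radians(m['fovy']/2)); T=np.array(m['world_from_camera'])
    c=T[:3,:3].T@(np.asarray(p)-T[:3,3]); return np.array([m['cx']-f*c[0]/c[2], m['cy']+f*c[1]/c[2]])
E
python3 - <<'E'
from h import *
from scipy.optimize import least_squares
t=viewer.camera_model("top"); s=viewer.camera_model("scene")
P=[((322,213),(140,0,108)),((310,399),(-140,0,108)),((170,206),(140,240,108)),((151,389),(-140,240,108)),((424,224),(138,-162,77)),((418,399),(-138,-162,77))]
S=[((418,152),(-140,0,108)),((306,240),(140,0,108)),((549,219),(-140,240,108)),((346,131),(-138,-162,77)),((241,201),(138,-162,77))]
def W(q,p):
    c,n=np.cos(q[2]),np.sin(q[2]); return np.array([q[0]+c*p[0]-n*p[1],q[1]+n*p[0]+c*p[1],p[2]])
f=lambda q:np.concatenate([proj(t,W(q,p))-u for u,p in P]+[proj(s,W(q,p))-u for u,p in S])
r=least_squares(f,[500,0,0],loss='soft_l1'); q=r.x; print(q,np.degrees(q[2]),np.round(f(q).reshape(-1,2),1).tolist())
U=lambda w:(lambda d:np.array([np.cos(q[2])*d[0]+np.sin(q[2])*d[1],-np.sin(q[2])*d[0]+np.cos(q[2])*d[1],w[2]]))(np.array(w)-[q[0],q[1],0])
for uv in [(400,302),(400,320),(318,297),(318,317)]:
    w=onz(t,uv,22); print(uv,w.round(1),U(w).round(1))
for uv,z in [((373,185),0),((375,152),170),((442,236),30),((519,202),60),((200,333),198)]: print(uv,U(onz(t,uv,z)).round(), onz(t,uv,z).round())
E
```

```text
[ 5.13164025e+02  1.67420035e+02 -6.95004267e-02] -3.9820811234937454 [[-0.3, -1.2], [0.4, 0.5], [-1.6, -2.1], [-1.7, -0.1], [-0.7, -2.1], [-0.2, 1.4], [-0.2, -2.7], [-0.9, -2.0], [2.4, -2.1], [-0.3, -3.2], [-5.0, -1.5]]
(400, 302) [512.3  29.9  22. ] [   8.7 -137.2   22. ]
(400, 320) [482.3  30.9  22. ] [ -21.3 -138.3   22. ]
(318, 297) [522.4 168.6  22. ] [ 9.1  1.9 22. ]
(318, 317) [488.8 169.   22. ] [-24.4  -0.2  22. ]
(373, 185) [215. -84.   0.] [721.  69.   0.]
(375, 152) [218. -74. 170.] [726.  79. 170.]
(442, 236) [ 124. -203.   30.] [623. -44.  30.]
(519, 202) [ 182. -320.   60.] [ 673. -164.   60.]
(200, 333) [-45. 144. 198.] [478. 314. 198.]
```

```bash
python3 - <<'E'
from h import *
a=cv2.imread('pics/top1.png')[200:410,290:450]; cv2.imwrite('pics/c1.png',cv2.resize(a,None,fx=2.8,fy=2.8,interpolation=cv2.INTER_CUBIC))
E
```

```text
(no output)
```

View pics/c1.png

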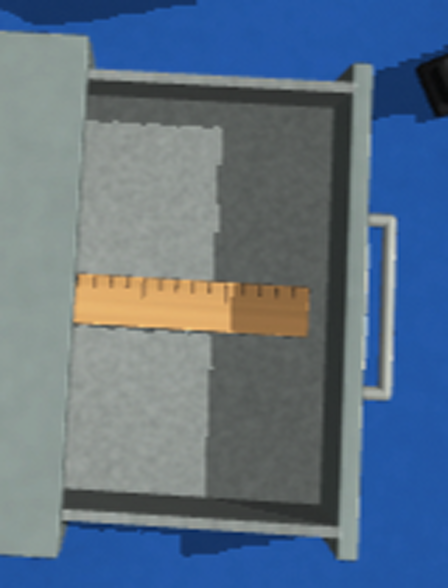

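The crop shows the ruler's near-end corners at about (400,302) and (399,320). It lies nearly parallel to the unit, with its near end about 12 mm behind the panel. I'll move above it.

servo_tool --pt "30 -30 0 0 0 0" --pt "30 -30 0 0 0 0" --pt "30 -30 0 0 0 0" --pt "30 -30 0 0 0 0" --pt "30 -30 0 0 0 0" --pt "30 -30 0 0 0 0" --pt "30 -30 0 0 0 0" --pt "30 -30 0 0 0 0" --pt "30 -30 0 0 0 0" --pt "30 -30 0 0 0 0" --grip 0.62

```text
clock: 1.1
eef_pos: [394.9, -198.1, 213.9]
ee_rot: [[0.937, 0.349, -0.0], [0.349, -0.937, 0.0], [-0.0, -0.0, -1.0]]
contact_force: [0.7, 0.2, -0.5]
width: 56.4
grip_force: 0.0
```

servo_tool --pt "18 -19 0 0 0 0" --pt "18 -19 0 0 0 0" --pt "18 -19 0 0 0 0" --pt "18 -19 0 0 0 0" --pt "18 -19 0 0 0 0" --pt "18 -19 0 0 0 0" --pt "18 -19 0 0 0 0" --pt "18 -19 0 0 0 0" --pt "18 -19 0 0 0 0" --pt "18 -19 0 0 0 0"

```text
clock: 2.1
eef_pos: [497.0, 42.3, 213.7]
ee_rot: [[0.937, 0.349, -0.001], [0.349, -0.937, 0.0], [-0.0, -0.0, -1.0]]
contact_force: [0.5, -0.3, -0.1]
width: 56.6
grip_force: 0.0
```

servo_tool --pt "0 0 0 0 0 -0.115" --pt "0 0 0 0 0 -0.115" --pt "0 0 0 0 0 -0.115" --pt "0 0 0 0 0 -0.115" --pt "0 0 0 0 0 -0.115" --pt "0 0 0 0 0 -0.115" --pt "0 0 0 0 0 -0.115" --pt "0 0 0 0 0 -0.115" --pt "0 0 0 0 0 -0.115" --pt "0 0 0 0 0 -0.115"

```text
clock: 3.1
eef_pos: [496.7, 41.1, 213.7]
ee_rot: [[0.059, 0.998, -0.001], [0.998, -0.059, 0.0], [0.0, -0.001, -1.0]]
contact_force: [-0.0, -0.0, -0.2]
width: 56.6
grip_force: 0.0
```

```bash
python3 - <<'E'
from h import *
s=arm.read_state(); print(s['eef_pos'],s['ee_rot'].round(4).tolist(),s['width'],s['joint_pos'].round(1))
m=snap("wrist","w1"); print(m['fovy'],m['cx'],m['cy'],np.round(m['world_from_camera'],3).tolist())
E
```

```text
[496.70062713  41.14829592 213.68945622] [[0.0593, 0.9982, -0.0006], [0.9982, -0.0593, 0.0], [0.0, -0.0006, -1.0]] 56.64304566366116 [-2.1 18.2 94.6  0.  67.3  1.3]
65.70646984690485 322.0989028349248 232.92388152904283 [[0.998, 0.057, 0.017, 501.195], [-0.06, 0.96, 0.273, 118.594], [-0.001, -0.274, 0.962, 383.484], [0.0, 0.0, 0.0, 1.0]]
```

View pics/w1.png

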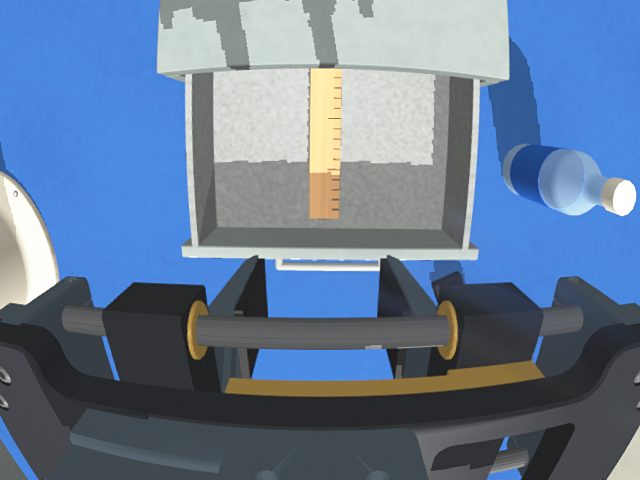

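The wrist view shows the ruler clear of everything, with near-end corners at about (309,219) and (339,219). It meets the roof edge at (310,68) to (341,68). I'll refine the pose from these.

```bash
cat >> h.py <<'E'
def wz(m,uv,z):
    f=240/np.tan(np.radians(m['fovy']/2)); T=np.array(m['world_from_camera'])
    d=np.array([uv[0]-m['cx'],uv[1]-m['cy']]);r=np.hypot(*d);a=r/f
    v=T[:3,:3]@np.array([np.sin(a)*d[0]/r,-np.sin(a)*d[1]/r,-np.cos(a)]);o=T[:3,3]; return o+v*(z-o[2])/v[2]
E
python3 - <<'E'
from h import *
m=viewer.camera_model("wrist")
for uv,z in [((309,219),22),((339,219),22),((310,69),22),((342,69),22),((183,248),77),((478,250),77),((158,74),108),((509,79),108)]: print(uv,wz(m,uv,z).round(1))
E
```

```text
(309, 219) [482.5  31.   22. ]
(339, 219) [512.5  29.4  22. ]
(310, 69) [491.8 178.9  22. ]
(342, 69) [522.3 177.4  22. ]
(183, 248) [368.3  23.7  77. ]
(478, 250) [638.8   7.6  77. ]
(158, 74) [375.6 175.1 108. ]
(509, 79) [650.7 159.2 108. ]
```

servo_tool --pt "9 1.5 0 0 0 0" --pt "0 0 30 0 0 0" --pt "0 0 30 0 0 0" --pt "0 0 30 0 0 0" --pt "0 0 30 0 0 0" --pt "0 0 30 0 0 0" --pt "0 0 20 0 0 0" --pt "0 0 14 0 0 0" --pt "0 0 5 0 0 0" --pt "0 0 0 0 0 0"

```text
clock: 4.15
eef_pos: [498.8, 50.4, 24.5]
ee_rot: [[0.066, 0.998, -0.001], [0.998, -0.066, 0.0], [0.0, -0.001, -1.0]]
contact_force: [-0.8, -0.0, 0.5]
width: 56.5
grip_force: 0.0
```

servo_tool --pt "0 0 2 0 0 0" --pt "0 0 2 0 0 0" --pt "0 0 2 0 0 0" --pt "0 0 1 0 0 0" --pt "0 0 1 0 0 0" --pt "0 0 0 0 0 0" --pt "0 0 0 0 0 0" --pt "0 0 0 0 0 0" --pt "0 0 0 0 0 0" --pt "0 0 0 0 0 0"

```text
clock: 5.15
eef_pos: [499.0, 50.0, 17.0]
ee_rot: [[0.064, 0.998, 0.0], [0.998, -0.064, 0.0], [0.0, 0.0, -1.0]]
contact_force: [0.3, 0.7, 0.2]
width: 56.7
grip_force: 0.0
```

servo_tool --pt "0 0 1 0 0 0" --pt "0 0 1 0 0 0" --pt "0 0 1 0 0 0" --pt "0 0 0 0 0 0" --pt "0 0 0 0 0 0" --pt "0 0 0 0 0 0" --pt "0 0 0 0 0 0" --pt "0 0 0 0 0 0" --pt "0 0 0 0 0 0" --pt "0 0 0 0 0 0"

```text
clock: 6.15
eef_pos: [499.0, 50.0, 13.9]
ee_rot: [[0.064, 0.998, 0.0], [0.998, -0.064, 0.0], [0.0, 0.0, -1.0]]
contact_force: [1.1, 0.1, -0.3]
width: 56.4
grip_force: 0.0
```

servo_tool --pt "0 0 0 0 0 0" --pt "0 0 0 0 0 0" --pt "0 0 0 0 0 0" --pt "0 0 0 0 0 0" --pt "0 0 0 0 0 0" --pt "0 0 0 0 0 0" --pt "0 0 0 0 0 0" --pt "0 0 0 0 0 0" --pt "0 0 0 0 0 0" --pt "0 0 0 0 0 0" --grip 0

```text
clock: 7.15
eef_pos: [499.0, 50.0, 13.9]
ee_rot: [[0.064, 0.998, 0.0], [0.998, -0.064, -0.0], [0.0, 0.0, -1.0]]
contact_force: [0.0, 0.2, 0.3]
width: 29.9
grip_force: 30.0
```

The grip is confirmed at 29.9 mm and 30 N. Next I'll tilt about the far end by about 15°.

servo_tool --pt "0 0 -4 0 0 0" --pt "0 0 -8 0 -0.029 0" --pt "0 0 -8 0 -0.029 0" --pt "0 0 -8 0 -0.029 0" --pt "0 0 -8 0 -0.029 0" --pt "0 0 -8 0 -0.029 0" --pt "0 0 -8 0 -0.029 0" --pt "0 0 -8 0 -0.029 0" --pt "0 0 -8 0 -0.029 0" --pt "0 0 -8 0 -0.029 0"

```text
clock: 8.15
eef_pos: [499.5, 58.4, 89.9]
ee_rot: [[0.062, 0.998, -0.016], [0.964, -0.064, -0.259], [-0.259, 0.0, -0.966]]
contact_force: [-0.4, 0.1, -1.2]
width: 29.6
grip_force: 30.0
```

```bash
python3 - <<'E'
from h import *
s=arm.read_state(); print(s['eef_pos'],s['ee_rot'].round(4).tolist(),s['width'],s['contact_force'],s['moment'])
snap("wrist","w2");snap("scene","s2");snap("top","t2")
a=[cv2.imread(f'pics/{n}.png') for n in ("w2","s2")]
cv2.imwrite('pics/c2.png',np.hstack([cv2.resize(a[0][0:400,120:520],(400,400)),cv2.resize(a[1][80:380,180:480],(400,400))]))
E
```

```text
[499.47710313  58.36049042  89.8931983 ] [[0.062, 0.9979, -0.0164], [0.9638, -0.0642, -0.2588], [-0.2593, 0.0003, -0.9658]] 29.575746649751487 [-0.40298922  0.08229884 -1.16673418] [ 0.11369202 -0.08904632  0.00490372]
```

View pics/c2.png

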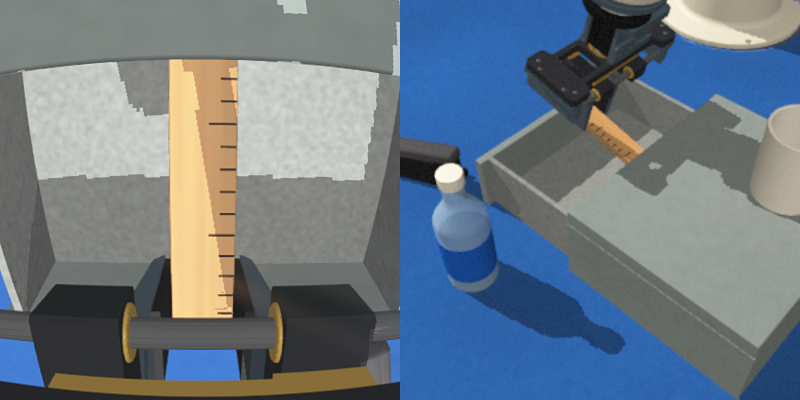

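The wrist half shows the ruler tilted and lined up with the gripper, running under the roof edge with clearance. The scene half confirms its raised end is above panel height. I'll draw it out along its axis.

servo_tool --pt "-8 0 0 0 0 0" --pt "-14 0 0 0 0 0" --pt "-18 0 0 0 0 0" --pt "-20 0 0 0 0 0" --pt "-20 0 0 0 0 0" --pt "-20 0 0 0 0 0" --pt "-20 0 0 0 0 0" --pt "-20 0 0 0 0 0" --pt "-20 0 0 0 0 0" --pt "-20 0 0 0 0 0"

```text
clock: 9.3
eef_pos: [487.6, -117.3, 136.0]
ee_rot: [[0.063, 0.998, -0.017], [0.964, -0.065, -0.257], [-0.258, -0.0, -0.966]]
contact_force: [-0.6, -0.3, -0.2]
width: 29.5
grip_force: 30.0
```

servo_tool --pt "-20 0 0 0 0 0" --pt "-20 0 0 0 0 0" --pt "-20 0 0 0 0 0" --pt "-20 0 0 0 0 0" --pt "-20 0 0 0 0 0" --pt "-20 0 0 0 0 0" --pt "-20 0 0 0 0 0" --pt "-20 0 0 0 0 0" --pt "-20 0 0 0 0 0" --pt "-15 0 0 0 0 0"

```text
clock: 10.3
eef_pos: [475.0, -305.5, 186.3]
ee_rot: [[0.063, 0.998, -0.017], [0.964, -0.065, -0.258], [-0.258, -0.0, -0.966]]
contact_force: [-0.1, -0.8, -0.1]
width: 29.7
grip_force: 30.0
```

servo_tool --pt "-10 0 -5 0 0 0" --pt "-10 0 -10 0 0 0" --pt "-10 0 -10 0 0 0" --pt "-5 0 -10 0 0 0" --pt "-5 0 -10 0 0 0" --pt "0 0 -5 0 0 0" --pt "0 0 0 0 0 0" --pt "0 0 0 0 0 0" --pt "0 0 0 0 0 0" --pt "0 0 0 0 0 0"

```text
clock: 11.3
eef_pos: [474.6, -328.7, 244.1]
ee_rot: [[0.061, 0.998, -0.017], [0.964, -0.064, -0.257], [-0.258, -0.001, -0.966]]
contact_force: [-0.1, -0.9, -0.2]
width: 30.1
grip_force: 30.0
```

```bash
python3 - <<'E'
from h import *
s=arm.read_state(); print(s['eef_pos'],s['ee_rot'].round(4).tolist(),s['width'],s['contact_force'])
far=s['eef_pos']+s['ee_rot']@[281,0,0]; print(far)
for n in("scene","top"): m=snap(n,n+"3"); print(proj(m,far))
a=[cv2.imread(f'pics/{n}3.png') for n in ("scene","top")]
cv2.imwrite('pics/c3.png',np.hstack([cv2.resize(x,(400,300)) for x in a]))
E
```

```text
[ 474.56495131 -328.65901275  244.1212626 ] [[0.0614, 0.998, -0.0172], [0.9643, -0.0638, -0.257], [-0.2576, -0.0008, -0.9663]] 30.057663450244327 [-0.11738205 -0.92913972 -0.18510161]
[491.82796269 -57.69008113 171.74152415]
[268.96344057  98.9796461 ]
[481.47803675 318.01547141]
```

View pics/c3.png

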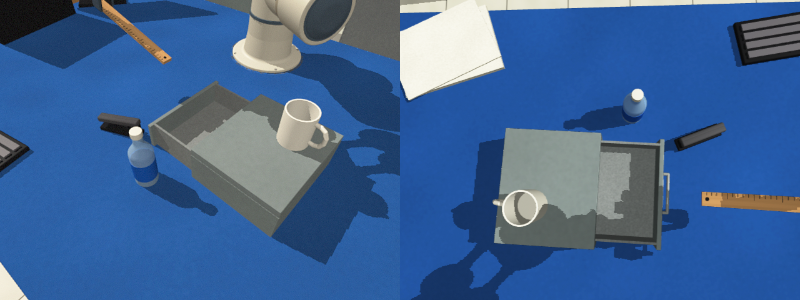

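View pics/top3.png

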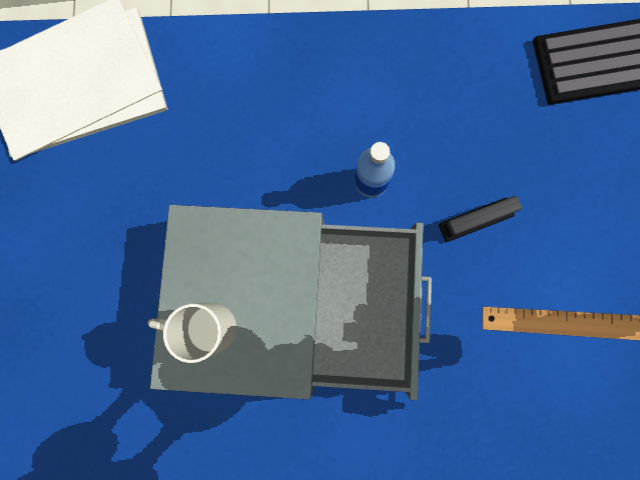

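The top view shows the ruler's far end at about (483,318), against a predicted (481,318), so there was no slip. It is about 60 mm beyond the panel and roughly 165 mm up. The bottle, mug and stapler haven't moved.

```bash
python3 -c "
from h import *
print(ticket.job_done())"
```

```text
the job is handed in; nothing more can be done
None
```

The ruler is out of the drawer and held still in the gripper, about 60 mm beyond the front panel with its lowest end roughly 165 mm above the desk; the bottle, mug and stapler were not moved, and the job is handed in.

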